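# Zero the ring gauge, load the spindle and take the reading

### The job

Swing the hood off the gauge's key so that it stays open by itself, and with the steel setting ring still on the spindle press the key gently, just until it clicks and no further, to zero the gauge. Then put the setting ring flat in the wooden tray, lower every glass ring one on another over the spindle without dropping them, and click the key again in the same careful way to take the reading. Finally close the hood over the key, leaving the setting ring in the tray, the glass rings on the spindle and the other things on the bench undisturbed.

Things in the scene. Friction and masses are not known exactly. Their poses are not given: they have to be found in the camera images.
- console: grey control box fixed to the bench, 160 mm (its x) by 110 mm (its y) by 60 mm high, top face at z = 60 mm in its frame. Origin: centre of its underside; z up, its -x side faces roughly to the robot. The key stands on its top at x = -5 mm, y = 0; the hood's hinge runs along its y at x = 55 mm, z = 83 mm.
- key (a joint): travel of the white dome key in m, 0 = up, growing as it is pressed straight down. Its resistance climbs from 1.4 N to a peak of about 5.7 N at 2 mm, then falls as the dome clicks: 4.4 N at 3.5 mm, 3 N at 5 mm; after that it stiffens quickly (5.8 N at 6.5 mm, 7.4 N at 7 mm, hard stop at 8 mm). It counts as clicked beyond 3 mm; pressing beyond 7 mm harms it. It springs back when released.
- key_top (a point): centre of the key's flat round top (32 mm across); when up, 14 mm above the console's top face and under the closed hood. It moves with the key.
- guard (a joint): angle in rad of the aluminium hood over the key: 0 = closed, level over the key; 2.2 = fully open, leaning back (away from the robot) on its stop. It turns about the console's y; its free edge lifts up and then back to the console's +x. It balances at about 1.6: below that it falls shut, beyond it falls open and stays. The hood is a plate 100 by 80 mm with 20 mm skirts, 0.2 kg, free hinge.
- guard_grip (a point): place to take hold of the hood: a round bar 12 mm in diameter parallel to the hinge, sticking out 70 mm sideways from the hood's free corner on the console's -y side, clear of the box; this point is on the bar's axis, 45 mm from the hood's side, 26 mm from the bar's end, 94 mm from the hinge axis. At 0 it lies at x = -39, y = -85, z = 83 mm in the console's frame. The round bar can turn between the fingers, so the gripper may keep pointing down while following the arc.
- guard_hinge (a point): middle of the hood's hinge axis (y of the console), 83 mm above the bench.
- spindle: fixed steel stand: dark conical foot (110 mm wide at the bench, narrowing to a flat 48 mm wide seat at 30 mm height) with an upright bright shaft 24 mm in diameter up to 76 mm above the bench, then tapering to 14 mm across at its top at 83 mm. Origin: centre of its underside, z up.
- spindle_seat (a point): centre of the seat, 30 mm above the bench, on the shaft's axis. The steel and glass rings rest here or on the one below.
- master: steel setting ring, outside 60 mm, bore 30 mm, 24 mm high, 0.4 kg; at the start on the spindle. Origin: centre of its underside, z along the bore.
- tray: fixed wooden tray, 130 by 130 mm outside, 18 mm high, walls and floor about 6 mm thick, empty. Origin: centre of its underside.
- sleeve_a: frosted glass ring (a short sleeve), outside 60 mm, bore 30 mm, 18 mm high, 0.1 kg, standing on the bench (may be absent: two or three of the four are there). Origin: centre of its underside, z along the bore. All glass rings are alike.
- sleeve_b: frosted glass ring (a short sleeve), outside 60 mm, bore 30 mm, 18 mm high, 0.1 kg, standing on the bench (may be absent: two or three of the four are there). Origin: centre of its underside, z along the bore. All glass rings are alike.
- sleeve_c: frosted glass ring (a short sleeve), outside 60 mm, bore 30 mm, 18 mm high, 0.1 kg, standing on the bench (may be absent: two or three of the four are there). Origin: centre of its underside, z along the bore. All glass rings are alike.
- sleeve_d: frosted glass ring (a short sleeve), outside 60 mm, bore 30 mm, 18 mm high, 0.1 kg, standing on the bench (may be absent: two or three of the four are there). Origin: centre of its underside, z along the bore. All glass rings are alike.
- glass_tall: bystander: solid frosted glass cylinder 40 mm across, 85 mm high; origin centre of underside
- glass_big: bystander: solid frosted glass cylinder 68 mm across, 110 mm high; origin centre of underside
- glass_short: bystander: solid frosted glass cylinder 44 mm across, 45 mm high, no bore; origin centre of underside
- block_long: bystander: steel gauge block 90 by 35 by 12 mm; origin centre of underside
- block_flat: bystander: steel gauge block 60 by 60 by 20 mm; origin centre of underside
- flask: bystander: green glass jar with black cap, 56 mm across, 110 mm high; origin centre of underside
Things that resemble listed ones, but are neither listed nor needed, are in the scene too. Several things look just like the spindle: the one meant starts nearest to the robot's base.

How it is judged:
By the outcome, as a careful person would: the job done as asked, in the order asked, and still so for the second after the job is handed in, with the robot touching nothing.
Of sleeve_a, sleeve_b, sleeve_c, sleeve_d only 2 to 3 are there at a start; the rules pass over those that are not, and their reading is None.
At some moment in a run one of sleeve_a, sleeve_b, sleeve_c, sleeve_d may be knocked a few centimetres aside while the robot is not near it.
It also fails if it takes over 210 s, if anything falls off the work surface, if the arm or the gripper's body presses on something with over 40 N, if the wrist force passes 120 N, or if a joint passes its speed limit or range.

### The arm

A 7-joint arm with a two-finger parallel gripper is mounted at the origin on the work surface. World frame = base frame: x ahead of the robot, y to its left, z up, the work surface at z = 0. Lengths are in m, angles in rad, forces in N, time in s.
With the tool pointing down it reaches from about 0.425 to 0.925 m from the base axis. Payload 6.8 kg.
Tool frame: the origin (TCP) lies midway between the tips of the shut fingers; the grasp point (between the pads) lies 19 mm behind it; z points along the fingers, y is the line along which they close (so a half turn about z gives the same grasp; the last joint's range is limited). The gripper opens to 85 mm and grips with 20 to 120 N. Pads are 22 mm wide; open, the fingers measure 114 mm over their backs; the gripper's body (76 mm by 85 mm) begins 54 mm behind the grasp point. The pads swing forward as they close: fully open they stand 13 mm farther back than shut.
Start: joints at [-1.331, 0.477, 0.022, 1.555, -0.011, 1.109, -0.083], TCP at [0.23, 0.635, 0.231] pointing down, gripper open.
Joint ranges: [-2.96, 2.96], [-0.34, 2.1], [-1.41, 1.46], [0.24, 2.44], [-1.37, 4.51], [0.17, 1.92], [-2.96, 2.96]. Speed limits (rad/s): [2.39, 2.39, 3.14, 3.14, 3.14, 3.14, 3.14].

### API

Orientations are given as a rotation vector (axis times angle).
In Python, from bench import r gives the robot as it stands. The module is installed in compiled form; this text tells all that it offers.
- The arm moves only by the tool apply_moves, never from a script. Its argument "rows" is a list of rows, each a list of 6 numbers: the shift along the tool's x, y, z scaled (see below), then the turn, a rotation vector about the tool's x, y, z scaled (see below). A call has 1 to 5 rows; each row is the pose to reach, as a shift and turn from the pose commanded when the call began, along the tool's axes at that moment; what a row does not reach only later rows make up. The controller multiplies each number of a shift by 0.25 m and each number of a turn by 90 degrees. A row lasts 1/8 s, in which the tool goes at most 62.5 mm and 10.7 degrees, less where a joint would pass 70% of its speed; a pose out of reach is approached as far as the arm can. A call with a number of a shift or a turn outside -1 to 1 is refused whole. A call with a gripper value outside its range is refused whole. "claw" is the opening, from 0 (shut) to 1 (fully open), set as the call begins (left out, the last holds). The fingers move at their own pace and stop on an object; "newtons" is the grip in N (left out, the last holds). Time passes only in rows, so rows that repeat a pose let the fingers close. It gives the time, the measured TCP pose, the force, the opening and the grip force at its end, in the units of the state.
- r.get_obs(): the state, without advancing time (a new reading comes with each control period).
- r.grab_frame(name): name is "scene" or "top" or "wrist"; returns a dict with "pixels" (400x640x3 uint8, red, green, blue), "intrinsics" (3x3 intrinsics, pixels), "dist" ([k1, k2, p1, p2, k3] as OpenCV has them; the pictures are not rectified), "eye" and "attitude" of the camera in the world. Camera axes: x right, y up, looking along -z (the intrinsics and any distortion apply to the point x, -y, -z); pixel columns grow to the right and rows downward; lengths in m; the calibration is good to about 2 mm. A picture is of the moment at which its call begins. There is no depth.
- r.hand_in(): hands the job in; it is judged then, once.
Trained networks look in a picture, given as the dict that the camera call returned (one of the last four; its "shot" number tells which), for a name from the list of things; names that differ only in an ending like _2 or _b are one class to them, and where a whole thing is asked for, a point or a joint stands for the part that bears it (a point fixed in the world has none). Each returns a list of dicts, best first, with "conf" (0 to 1); they miss things now and then, are a little off and sometimes report something else, mostly with a low value. They report only what shows in the picture. A call takes as long as a camera call. They do not tell look-alikes from the thing itself.
- r.search_frame(picture, thing): "rect" ([left, top, width, height] in pixels, round what is visible of it).
- r.outline_of(picture, thing): "pixels" (400x640 bool, what is visible of it) and "rect" ([left, top, width, height] in pixels, round what is visible of it).
- r.landmark_of(picture, thing): "point" ([column, row] in pixels: a listed point, or the origin of a listed thing).
The state is a dict: "clock": time; "joints": joint angles; "qvel": joint speeds; "tau": joint torques, N m; "tcp_pos": TCP position; "orientation": TCP orientation; "contact_force": force on the tool from outside, world axes, zero at the start; "moment": the same for the moment, N m; "grip_width": finger opening in m; "gripper_force": force on a finger pad.
Only numpy, scipy, OpenCV 4.12 (cv2) and the standard library are available. Lean on these libraries where they do the work, as an engineer would, in place of code of your own. Each camera call takes 0.05 s, during which the arm holds its last target. There are 200 camera calls.

## Working session

There is one attempt and no reset: what is moved stays moved. The work goes in short steps, Python scripts to look and compute and a tool call to move; the robot and the scene stay as the last step left them, time stands still between calls to the robot, and variables do not carry over. Pictures are saved under pics/ and viewed, at most 14 in all, crops included, and the job is handed in when it is done.

Besides the shell and the picture viewer there is one more tool, called after "Request:" as name(argument=value, ...), one argument or row to a line, values as JSON. apply_moves: Moves the arm, as the interface text tells. Its arguments: {"type":"object","properties":{"rows":{"type":"array","items":{"type":"array","items":{"type":"number"}}},"claw":{"type":"number"},"newtons":{"type":"number"}},"required":["rows"]}

```bash
mkdir -p pics; cat > h.py <<'E'
import numpy as np, cv2
from scipy.spatial.transform import Rotation as R
from bench import r
def att(p):
    a=np.array(p["attitude"],float)
    return a if a.shape==(3,3) else R.from_rotvec(a).as_matrix() if a.size==3 else R.from_quat(a).as_matrix()
def ray(p,px):
    n=cv2.undistortPoints(np.array([[px]],float),np.array(p["intrinsics"],float),np.array(p["dist"],float))[0,0]
    return np.array(p["eye"]),att(p)@np.array([n[0],-n[1],-1.])
def atz(p,px,z):
    e,d=ray(p,px); return e+d*(z-e[2])/d[2]
def proj(p,X):
    c=att(p).T@(np.array(X,float)-np.array(p["eye"])); 
    return cv2.projectPoints(np.array([[c[0],-c[1],-c[2]]]),np.zeros(3),np.zeros(3),np.array(p["intrinsics"],float),np.array(p["dist"],float))[0][0,0]
def save(p,n,box=None,s=1):
    im=p["pixels"][:,:,::-1]
    if box: im=im[box[1]:box[3],box[0]:box[2]]
    cv2.imwrite("pics/"+n,cv2.resize(im,None,fx=s,fy=s,interpolation=cv2.INTER_CUBIC))
E
python3 - <<'E'
from h import *
np.set_printoptions(precision=3,suppress=True)
o=r.get_obs(); print({k:np.round(v,3) for k,v in o.items()})
for c in("scene","top"):
    p=r.grab_frame(c); save(p,c+"0.png"); print(c,p["eye"],p["attitude"],p["intrinsics"],p["dist"],p["shot"])
    for t in "console key_top guard_grip guard_hinge spindle spindle_seat master tray sleeve_a glass_short glass_tall glass_big flask block_flat block_long".split():
        l=r.landmark_of(p,t)
        print(t,[(np.round(d["point"]),round(d["conf"],2),atz(p,d["point"],{"key_top":.074,"guard_grip":.083,"guard_hinge":.083,"spindle_seat":.03,"master":.03}.get(t,0))[:2].round(3)) for d in l[:6]])
E
```

```text
{'clock': np.float64(0.0), 'joints': array([-1.331,  0.478,  0.022,  1.556, -0.011,  1.109, -0.083]), 'qvel': array([ 0.001, -0.001,  0.001, -0.   ,  0.   , -0.001, -0.   ]), 'tau': array([  0.   , -59.646,   1.608, -28.118,   0.012,   0.01 ,  -0.   ]), 'tcp_pos': array([0.23 , 0.634, 0.23 ]), 'orientation': array([-0.543, -3.094,  0.003]), 'contact_force': array([-0.437, -0.082,  1.042]), 'moment': array([-0.011,  0.019,  0.023]), 'gripper_force': np.float64(0.0), 'grip_width': np.float64(0.085)}
scene [ 1.103 -0.03   0.834] [0.464 0.469 1.557] [[385.199   0.    324.566]
 [  0.    385.199 195.503]
 [  0.      0.      1.   ]] [-0.013  0.     0.     0.     0.   ] 1
console [(array([440., 181.]), 0.85, array([0.483, 0.265]))]
key_top [(array([218., 215.]), 0.41, array([ 0.656, -0.285]))]
guard_grip [(array([410., 152.]), 0.9, array([0.456, 0.171])), (array([369., 296.]), 0.19, array([0.836, 0.056]))]
guard_hinge [(array([454., 181.]), 0.68, array([0.542, 0.27 ])), (array([363., 225.]), 0.56, array([0.674, 0.046]))]
spindle [(array([361., 232.]), 0.89, array([0.647, 0.049])), (array([21
[... 1730 characters left out ...]
0.75, array([0.648, 0.042]))]
master [(array([288., 188.]), 0.76, array([0.659, 0.045])), (array([333., 158.]), 0.25, array([ 0.755, -0.09 ]))]
tray [(array([405., 208.]), 0.69, array([ 0.607, -0.315]))]
sleeve_a [(array([377., 266.]), 0.7, array([ 0.428, -0.228]))]
glass_short [(array([281., 145.]), 0.62, array([0.8  , 0.071]))]
glass_tall [(array([276., 231.]), 0.45, array([0.53, 0.08]))]
glass_big [(array([252., 157.]), 0.64, array([0.76 , 0.161]))]
flask [(array([444., 195.]), 0.55, array([ 0.65 , -0.437]))]
block_flat [(array([426., 274.]), 0.74, array([ 0.408, -0.376]))]
block_long [(array([255., 158.]), 0.7, array([0.757, 0.152])), (array([337., 156.]), 0.62, array([ 0.769, -0.103]))]
```

View pics/scene0.png

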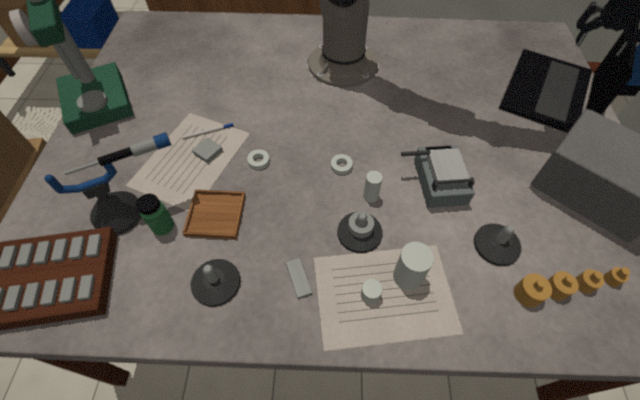

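View pics/top0.png

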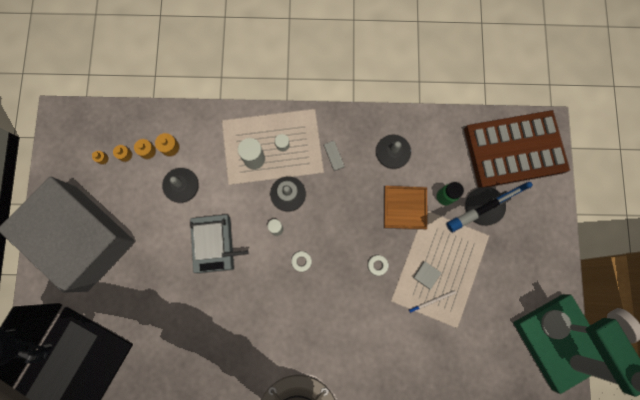

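```bash
cat >> h.py <<'E'
def rows(target,yaw_y=None,z=None):
    """shift numbers for move from measured pose to world target; yaw_y: desired tool y azimuth (rad, mod pi)"""
    o=r.get_obs(); M=R.from_rotvec(o["orientation"]).as_matrix()
    s=M.T@(np.array(target)-o["tcp_pos"])/.25
    t=np.zeros(3)
    yv=M[:,1]; cur=np.arctan2(yv[1],yv[0])
    if yaw_y is None: yaw_y=cur
    d=(yaw_y-cur+np.pi/2)%np.pi-np.pi/2
    # keep tool straight down
    c,sn=np.cos(cur+d),np.sin(cur+d); Y=np.array([c,sn,0]);Z=np.array([0,0,-1.]);X=np.cross(Y,Z)
    t=R.from_matrix(M.T@np.stack([X,Y,Z],1)).as_rotvec()/(np.pi/2)
    print("rows to",np.round(target,3),":",s.round(3),t.round(3),"at",np.round(o["tcp_pos"],4),"yaw_y",round(np.degrees(cur),1),"t",o["clock"],"j7",round(o["joints"][6],2))
E
python3 - <<'E'
from h import *
p=r.grab_frame("scene"); im=p["pixels"][:,:,::-1]
a=cv2.resize(im[130:220,330:480],None,fx=5,fy=5,interpolation=cv2.INTER_CUBIC); cv2.imwrite("pics/c1.png",a)
# pose from landmarks
rows([0.46,0.17,0.26],np.radians(8))
E
```

```text
rows to [0.46 0.17 0.26] : [-1.498 -1.434 -0.115] [-0.    0.    0.69] at [0.2301 0.6346 0.2313] yaw_y 70.1 t 1.65 j7 -0.08
```

View pics/c1.png

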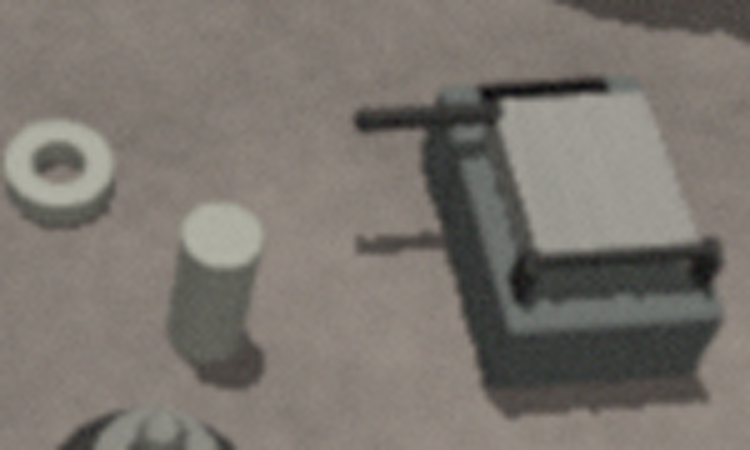

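Request:
apply_moves(
  rows=[
    [-0.75,-0.72,-0.1,0,0,0.35],
    [-0.75,-0.72,-0.1,0,0,0.35],
    [-0.75,-0.72,-0.1,0,0,0.35],
    [-0.75,-0.72,-0.1,0,0,0.35],
    [-0.75,-0.72,-0.1,0,0,0.35],
  ],
  claw=1,
  newtons=30,
)

```text
clock: 2.28
tcp_pos: [0.3478, 0.3973, 0.2571]
orientation: [1.372, 2.825, 0.001]
contact_force: [-0.8, 0.9, 0.2]
grip_width: 0.0859
gripper_force: 0.0
```

```bash
python3 - <<'E'
from h import *
p=r.grab_frame("scene")
for n,px in dict(barend=(401.6,153.6),barside=(429,152.4),h1=(435,182),h2=(472.4,179)).items(): print(n,atz(p,px,.083).round(4))
p=r.grab_frame("wrist"); print(p["eye"])
for t in("guard_grip","guard_hinge","console"):
  print(t,[(np.round(d["point"]),round(d["conf"],2),atz(p,d["point"],0 if t=="console" else .083).round(4)) for d in r.landmark_of(p,t)])
rows([0.44,0.17,0.26],np.radians(8))
E
```

```text
barend [0.4616 0.1487 0.083 ]
barside [0.4546 0.2191 0.083 ]
h1 [0.5477 0.2228 0.083 ]
h2 [0.5348 0.3154 0.083 ]
[0.30635926 0.44871443 0.39926699]
guard_grip []
guard_hinge []
console [(array([332., 302.]), 0.97, array([0.488 , 0.2623, 0.    ]))]
rows to [0.44 0.17 0.26] : [-0.969 -0.284 -0.016] [-0.    -0.     0.341] at [0.3438 0.4033 0.2561] yaw_y 38.7 t 2.525 j7 -0.26
```

Request:
apply_moves(
  rows=[
    [-0.95,-0.28,0.1,0,0,0.34],
    [-0.95,-0.28,0.1,0,0,0.34],
    [-0.95,-0.28,0.1,0,0,0.34],
    [-0.95,-0.28,0.1,0,0,0.34],
    [-0.95,-0.28,0.1,0,0,0.34],
  ],
)

```text
clock: 3.15
tcp_pos: [0.4394, 0.169, 0.2309]
orientation: [2.068, 2.364, -0.002]
contact_force: [-0.4, 0.5, 0.2]
grip_width: 0.0851
gripper_force: 0.0
```

```bash
python3 - <<'E'
from h import *
p=r.grab_frame("wrist"); print(p["eye"],att(p).round(2).tolist())
save(p,"w1.png")
for t in("guard_grip","guard_hinge","console"):
  print(t,[(np.round(d["point"]),round(d["conf"],2),atz(p,d["point"],0 if t=="console" else .083).round(4)) for d in r.landmark_of(p,t)])
rows([0.46,0.172,0.20],np.radians(8))
E
```

```text
[0.43046209 0.2331316  0.37297402] [[0.99, -0.13, -0.03], [0.13, 0.96, 0.26], [-0.0, -0.26, 0.97]]
guard_grip [(array([337., 182.]), 0.83, array([0.4607, 0.1723, 0.083 ]))]
guard_hinge [(array([447.,  85.]), 0.82, array([0.5412, 0.2687, 0.083 ]))]
console [(array([367.,  89.]), 0.93, array([0.4868, 0.262 , 0.    ]))]
rows to [0.46  0.172 0.2  ] : [-0.022  0.086  0.125] [-0.    -0.     0.002] at [0.4379 0.1745 0.2312] yaw_y 8.2 t 3.35 j7 -0.29
```

View pics/w1.png

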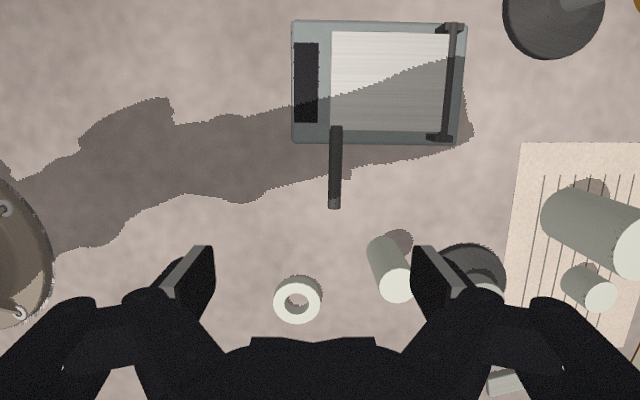

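Request:
apply_moves(
  rows=[
    [-0.055,0.089,0,0,0,0],
    [-0.055,0.089,0.25,0,0,0],
    [-0.055,0.089,0.45,0,0,0],
    [-0.055,0.089,0.668,0,0,0],
    [-0.055,0.089,0.668,0,0,0],
  ],
)

```text
clock: 3.98
tcp_pos: [0.459, 0.1621, 0.0612]
orientation: [-2.056, -2.371, 0.012]
contact_force: [0.1, -0.6, 0.5]
grip_width: 0.0854
gripper_force: 0.0
```

```bash
python3 - <<'E'
from h import *
p=r.grab_frame("wrist"); save(p,"w2.png")
for t in("guard_grip",):
  print(t,[(np.round(d["point"]),round(d["conf"],2),atz(p,d["point"],0 if t=="console" else .083).round(4)) for d in r.landmark_of(p,t)])
rows([0.462,0.164,0.064],np.radians(8))
E
```

```text
guard_grip [(array([317., 248.]), 0.88, array([0.459 , 0.1734, 0.083 ]))]
rows to [0.462 0.164 0.064] : [ 0.005 -0.002  0.005] [ 0.    -0.     0.001] at [0.4626 0.1629 0.0651] yaw_y 8.1 t 4.075 j7 -0.06
```

View pics/w2.png

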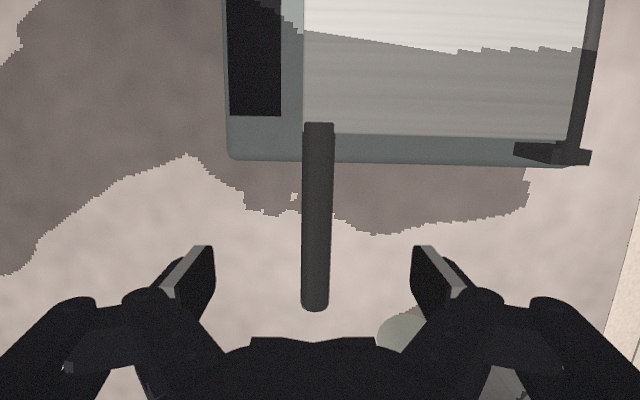

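Request:
apply_moves(
  rows=[
    [0,-0.008,0,0,0,0],
    [0,-0.008,0,0,0,0],
    [0,-0.008,0,0,0,0],
    [0,-0.008,0,0,0,0],
    [0,-0.008,0,0,0,0],
  ],
  claw=0,
  newtons=25,
)

```text
clock: 4.7
tcp_pos: [0.4604, 0.1615, 0.0647]
orientation: [-2.062, -2.37, -0.001]
contact_force: [-1.5, 0.4, 5.8]
grip_width: 0.0107
gripper_force: 24.4
```

Request:
apply_moves(
  rows=[
    [0,0,0,0,0,0],
    [0,0,0,0,0,0],
  ],
)

```text
clock: 4.95
tcp_pos: [0.4604, 0.1615, 0.0647]
orientation: [-2.062, -2.37, -0.001]
contact_force: [-0.6, 1.2, 7.3]
grip_width: 0.0111
gripper_force: 24.4
```

Request:
apply_moves(
  rows=[
    [0,0.008,-0.075,0,0,0],
    [0,0.03,-0.146,0,0,0],
    [0,0.066,-0.212,0,0,0],
    [0,0.114,-0.27,0,0,0],
    [0,0.173,-0.316,0,0,0],
  ],
)

```text
clock: 5.58
tcp_pos: [0.4962, 0.1658, 0.1424]
orientation: [-2.055, -2.363, 0.02]
contact_force: [-19.1, -3.8, 17.2]
grip_width: 0.0104
gripper_force: 25.8
```

Request:
apply_moves(
  rows=[
    [0,0.067,-0.034,0,0,0],
    [0,0.139,-0.054,0,0,0],
    [0,0.214,-0.06,0,0,0],
    [0,0.289,-0.05,0,0,0],
    [0,0.36,-0.026,0,0,0],
  ],
)

```text
clock: 6.2
tcp_pos: [0.5923, 0.1782, 0.1495]
orientation: [-2.063, -2.369, 0.004]
contact_force: [-0.8, -2.8, 0.6]
grip_width: 0.0109
gripper_force: 26.7
```

Request:
apply_moves(
  rows=[
    [0,0.04,0.021,0,0,0],
    [0,0.04,0.021,0,0,0],
    [0,0.04,0.021,0,0,0],
  ],
)

```text
clock: 6.58
tcp_pos: [0.6018, 0.1795, 0.1443]
orientation: [2.063, 2.369, -0.003]
contact_force: [-0.7, -5.5, 0.5]
grip_width: 0.0112
gripper_force: 26.8
```

Request:
apply_moves(
  rows=[
    [0,0,0,0,0,0],
    [0,0,0,0,0,0],
    [0,0,0,0,0,0],
    [0,0,-0.2,0,0,0],
    [0,0,-0.45,0,0,0],
  ],
  claw=0.6,
)

```text
clock: 7.2
tcp_pos: [0.6011, 0.1815, 0.2572]
orientation: [-2.06, -2.37, 0.004]
contact_force: [1.2, 1.0, 0.4]
grip_width: 0.0516
gripper_force: 0.0
```

Request:
apply_moves(
  rows=[
    [0,-0.3,0,0,0,0],
    [0,-0.5,0,0,0,0],
    [0.1,-0.6,0,0,0,0],
    [0.1,-0.6,0,0,0,0],
    [0.1,-0.6,0,0,0,0],
  ],
  claw=0,
)

```text
clock: 7.82
tcp_pos: [0.4507, 0.1853, 0.2574]
orientation: [2.061, 2.371, 0.002]
contact_force: [-0.7, -0.4, -0.2]
grip_width: 0.0001
gripper_force: 0.0
```

```bash
python3 - <<'E'
from h import *
p=r.grab_frame("wrist"); save(p,"w3.png")
for t,z in dict(guard_grip=.16,key_top=.074,guard_hinge=.083,console=0).items():
  print(t,[(np.round(d["point"]),round(d["conf"],2),atz(p,d["point"],z).round(4)) for d in r.landmark_of(p,t)])
for d in r.outline_of(p,"key_top")[:2]:
  m=d["pixels"]; yx=np.argwhere(m); print(d["conf"],d["rect"],m.sum(),atz(p,yx.mean(0)[::-1],.070))
rows([0.482,0.260,0.11],np.radians(8))
E
```

```text
guard_grip [(array([511., 213.]), 0.78, array([0.6063, 0.1937, 0.16  ]))]
key_top [(array([358., 102.]), 0.92, array([0.4836, 0.2614, 0.074 ])), (array([451., 296.]), 0.55, array([0.6259, 0.0687, 0.074 ]))]
guard_hinge [(array([421., 103.]), 0.63, array([0.5415, 0.2691, 0.083 ]))]
console [(array([353., 102.]), 0.61, array([0.4873, 0.2643, 0.    ])), (array([450., 296.]), 0.53, array([0.6667, 0.0266, 0.    ]))]
0.96 [341.0, 85.4, 29.4, 32.7] 830 [0.48153303 0.262029   0.07      ]
rows to [0.482 0.26  0.11 ] : [0.281 0.166 0.587] [-0.     0.    -0.001] at [0.4507 0.1847 0.2569] yaw_y 7.9 t 8.125 j7 -0.3
```

View pics/w3.png

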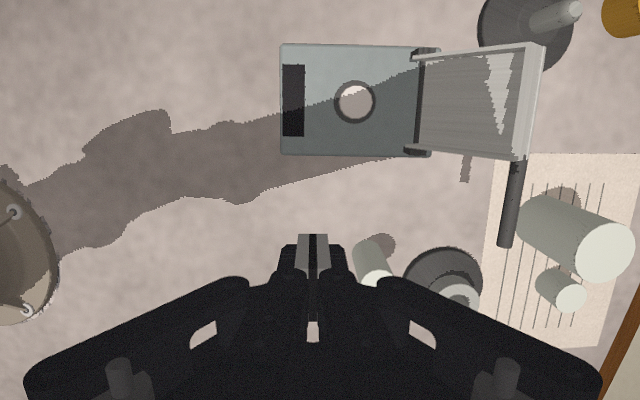

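Request:
apply_moves(
  rows=[
    [0.284,0.166,0,0,0,0],
    [0.284,0.166,0.2,0,0,0],
    [0.284,0.166,0.4,0,0,0],
    [0.284,0.166,0.6,0,0,0],
    [0.284,0.166,0.65,0,0,0],
  ],
)

```text
clock: 8.75
tcp_pos: [0.4797, 0.2599, 0.0917]
orientation: [-2.062, -2.369, 0.009]
contact_force: [0.0, -0.2, 0.6]
grip_width: 0.0001
gripper_force: 0.0
```

Request:
apply_moves(
  rows=[
    [0,0,0.0,0,0,0],
    [0,0,0,0,0,0],
    [0,0,0,0,0,0],
    [0,0,0,0,0,0],
  ],
)

```text
clock: 9.25
tcp_pos: [0.4819, 0.2617, 0.0956]
orientation: [2.061, 2.37, 0.003]
contact_force: [-0.2, 0.7, 0.1]
grip_width: -0.0002
gripper_force: 0.0
```

Request:
apply_moves(
  rows=[
    [0,0,0.02,0,0,0],
    [0,0,0.04,0,0,0],
    [0,0,0.06,0,0,0],
    [0,0,0.075,0,0,0],
    [0,0,0.075,0,0,0],
  ],
)

```text
clock: 9.88
tcp_pos: [0.4812, 0.261, 0.0753]
orientation: [-2.062, -2.37, 0.001]
contact_force: [-0.3, 0.4, 0.3]
grip_width: -0.0001
gripper_force: 0.0
```

Request:
apply_moves(
  rows=[
    [0,0,0.004,0,0,0],
    [0,0,0.008,0,0,0],
    [0,0,0.012,0,0,0],
    [0,0,0.012,0,0,0],
  ],
)

```text
clock: 10.38
tcp_pos: [0.4816, 0.2613, 0.0731]
orientation: [-2.062, -2.37, -0.001]
contact_force: [0.1, -0.7, 4.9]
grip_width: 0.0002
gripper_force: 2.2
```

Request:
apply_moves(
  rows=[
    [0,0,0.004,0,0,0],
    [0,0,0.004,0,0,0],
    [0,0,0.004,0,0,0],
  ],
)

```text
clock: 10.75
tcp_pos: [0.4816, 0.2613, 0.0722]
orientation: [-2.062, -2.37, -0.001]
contact_force: [-1.1, -0.1, 5.4]
grip_width: 0.0
gripper_force: 2.9
```

```bash
python3 - <<'E'
from h import *
for i in range(4):
    r.grab_frame("wrist"); o=r.get_obs(); print(o["tcp_pos"][2].round(5),o["contact_force"][2].round(2))
E
```

```text
0.07217 5.02
0.0722 4.49
0.0722 5.86
0.07218 5.5
```

Request:
apply_moves(
  rows=[
    [0,0,0.004,0,0,0],
    [0,0,0.006,0,0,0],
    [0,0,0.006,0,0,0],
    [0,0,0.006,0,0,0],
  ],
)

```text
clock: 11.45
tcp_pos: [0.4816, 0.2613, 0.0704]
orientation: [2.062, 2.37, 0.001]
contact_force: [-1.0, -0.3, 3.3]
grip_width: 0.0
gripper_force: 2.0
```

```bash
python3 - <<'E'
from h import *
for i in range(4):
    r.grab_frame("wrist"); o=r.get_obs(); print(o["tcp_pos"][2].round(5),o["contact_force"][2].round(2))
E
```

```text
0.0704 3.36
0.07037 3.96
0.07037 4.13
0.07036 3.4
```

Request:
apply_moves(
  rows=[
    [0,0,0.002,0,0,0],
    [0,0,0.002,0,0,0],
    [0,0,-0.03,0,0,0],
    [0,0,-0.2,0,0,0],
    [0,0,-0.45,0,0,0],
  ],
)

```text
clock: 12.28
tcp_pos: [0.4798, 0.2604, 0.1827]
orientation: [-2.061, -2.37, 0.007]
contact_force: [1.5, 1.4, 0.7]
grip_width: 0.0002
gripper_force: 0.0
```

Request:
apply_moves(
  rows=[
    [0,0,-0.3,0,0,0],
    [-0.95,0.54,-0.3,0,0,0],
    [-0.95,0.54,-0.3,0,0,0],
    [-0.95,0.54,-0.3,0,0,0],
    [-0.95,0.54,-0.3,0,0,0],
  ],
  claw=1,
)

```text
clock: 12.9
tcp_pos: [0.6343, 0.0619, 0.257]
orientation: [-2.061, -2.371, 0.0]
contact_force: [-0.2, 0.2, 0.2]
grip_width: 0.0853
gripper_force: 0.0
```

Request:
apply_moves(
  rows=[
    [-0.3,0.17,0,0,0,0],
    [-0.3,0.17,0,0,0,0],
    [-0.3,0.17,0,0,0,0],
  ],
)

```text
clock: 13.28
tcp_pos: [0.6863, -0.0078, 0.2564]
orientation: [2.066, 2.366, -0.003]
contact_force: [-0.1, 0.8, -0.1]
grip_width: 0.0856
gripper_force: 0.0
```

```bash
python3 - <<'E'
from h import *
p=r.grab_frame("wrist"); save(p,"w4.png")
for t,z in dict(spindle=0,spindle_seat=.03,master=.03).items():
  print(t,[(np.round(d["point"]),round(d["conf"],2),atz(p,d["point"],z).round(4)) for d in r.landmark_of(p,t)])
rows([0.647,0.046,0.02],np.radians(8))
E
```

```text
spindle [(array([288., 113.]), 0.86, array([0.6486, 0.0473, 0.    ]))]
spindle_seat [(array([282., 114.]), 0.59, array([0.6446, 0.0456, 0.03  ]))]
master [(array([285., 116.]), 0.73, array([0.6478, 0.0443, 0.03  ])), (array([288., 115.]), 0.49, array([0.6508, 0.0454, 0.03  ]))]
rows to [0.647 0.046 0.02 ] : [ 0.214 -0.124  0.947] [-0.    -0.001  0.001] at [ 0.6855 -0.0029  0.2566] yaw_y 8.1 t 13.475 j7 0.27
```

View pics/w4.png

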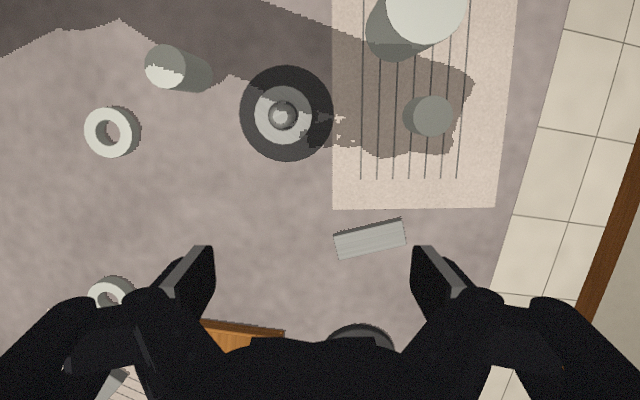

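Request:
apply_moves(
  rows=[
    [0.214,-0.124,0,0,0,0],
    [0.214,-0.124,0.1,0,0,0],
    [0.214,-0.124,0.3,0,0,0],
    [0.214,-0.124,0.5,0,0,0],
    [0.214,-0.124,0.5,0,0,0],
  ],
)

```text
clock: 14.1
tcp_pos: [0.6446, 0.0454, 0.1284]
orientation: [-2.055, -2.369, 0.009]
contact_force: [0.4, -0.8, 1.1]
grip_width: 0.0852
gripper_force: 0.0
```

```bash
python3 - <<'E'
from h import *
p=r.grab_frame("wrist")
for t,z in dict(spindle=0,spindle_seat=.03,master=.03).items():
  print(t,[(np.round(d["point"]),round(d["conf"],2),atz(p,d["point"],z).round(4)) for d in r.landmark_of(p,t)])
for z in (.054,.083): print(proj(p,[.647,.046,z]))
save(p,"w5.png")
rows([0.647,0.046,0.022],np.radians(8))
E
```

```text
spindle [(array([321., 186.]), 0.93, array([0.6503, 0.0477, 0.    ])), (array([ 83., 203.]), 0.19, array([0.443 , 0.0026, 0.    ]))]
spindle_seat [(array([317., 198.]), 0.84, array([0.6472, 0.0446, 0.03  ]))]
master [(array([319., 195.]), 0.7, array([0.6478, 0.0473, 0.03  ]))]
[317.59470956 205.35357264]
[317.94533323 219.01109847]
rows to [0.647 0.046 0.022] : [ 0.009 -0.012  0.45 ] [ 0.003 -0.    -0.   ] at [0.6497 0.044  0.1345] yaw_y 8.0 t 14.3 j7 0.24
```

View pics/w5.png

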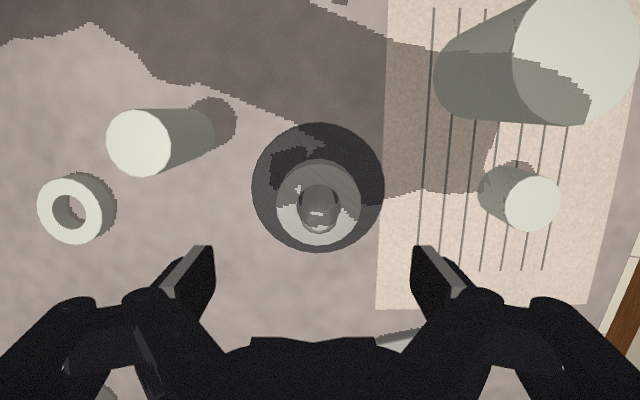

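Request:
apply_moves(
  rows=[
    [0.009,-0.006,0.1,0,0,0],
    [0.009,-0.006,0.25,0,0,0],
    [0.009,-0.006,0.38,0,0,0],
    [0.009,-0.006,0.45,0,0,0],
    [0.009,-0.006,0.45,0,0,0],
  ],
)

```text
clock: 14.92
tcp_pos: [0.6465, 0.0457, 0.0195]
orientation: [-2.062, -2.37, 0.0]
contact_force: [-0.2, 0.9, 0.2]
grip_width: 0.0852
gripper_force: 0.0
```

Request:
apply_moves(
  rows=[
    [0,0,0,0,0,0],
    [0,0,0,0,0,0],
    [0,0,0,0,0,0],
    [0,0,0,0,0,0],
    [0,0,0,0,0,0],
  ],
  claw=0,
  newtons=35,
)

```text
clock: 15.55
tcp_pos: [0.6477, 0.0457, 0.0213]
orientation: [2.06, 2.369, 0.004]
contact_force: [-0.0, 0.2, 6.5]
grip_width: 0.0597
gripper_force: 37.1
```

Request:
apply_moves(
  rows=[
    [0,0,-0.05,0,0,0],
    [0,0,-0.15,0,0,0],
    [0,0,-0.3,0,0,0],
    [0,0,-0.5,0,0,0],
    [0,0,-0.6,0,0,0],
  ],
)

```text
clock: 16.18
tcp_pos: [0.6473, 0.0454, 0.173]
orientation: [2.061, 2.368, 0.005]
contact_force: [-1.0, -0.2, -3.3]
grip_width: 0.0596
gripper_force: 38.8
```

Request:
apply_moves(
  rows=[
    [-0.2,0,0,0,0,0],
    [-0.45,-0.05,0,0,0,0],
    [-0.7,-0.1,0,0,0,0],
    [-0.95,-0.15,0,0,0,0],
    [-0.95,-0.15,0,0,0,0],
  ],
)

```text
clock: 16.8
tcp_pos: [0.6395, -0.2033, 0.1706]
orientation: [2.072, 2.357, -0.005]
contact_force: [-0.5, 0.9, -3.5]
grip_width: 0.0598
gripper_force: 38.8
```

```bash
python3 - <<'E'
from h import *
o=r.get_obs(); print(o["grip_width"],o["gripper_force"])
for c in("wrist","scene"):
  p=r.grab_frame(c)
  for t,z in dict(tray=0,master=.14).items():
    print(t,[(np.round(d["point"]),round(d["conf"],2),atz(p,d["point"],z).round(4)) for d in r.landmark_of(p,t)])
  for d in r.outline_of(p,"tray")[:1]:
    cs=max(cv2.findContours(d["pixels"].astype(np.uint8),0,1)[0],key=cv2.contourArea); print(d["conf"],[atz(p,q,.018)[:2].round(3).tolist() for q in cv2.boxPoints(cv2.minAreaRect(cs))])
rows([0.612,-0.316,0.14],np.radians(8))
E
```

```text
0.05984634159423801 38.8252601120621
tray [(array([275., 277.]), 0.71, array([ 0.6132, -0.3161,  0.    ]))]
master [(array([311., 257.]), 0.94, array([ 0.6404, -0.2213,  0.14  ])), (array([274., 278.]), 0.7, array([ 0.6205, -0.2375,  0.14  ]))]
tray []
master []
0.79 [[0.686, -0.379], [0.547, -0.406], [0.55, -0.249], [0.688, -0.234]]
rows to [ 0.612 -0.316  0.14 ] : [-0.47  -0.19   0.116] [-0.    -0.     0.001] at [ 0.6425 -0.1929  0.1692] yaw_y 8.1 t 17.2 j7 0.6
```

Request:
apply_moves(
  rows=[
    [-0.25,-0.1,0,0,0,0],
    [-0.47,-0.19,0,0,0,0],
    [-0.47,-0.19,0.1,0,0,0],
    [-0.47,-0.19,0.3,0,0,0],
    [-0.47,-0.19,0.3,0,0,0],
  ],
)

```text
clock: 17.82
tcp_pos: [0.6089, -0.3148, 0.0902]
orientation: [-2.054, -2.365, 0.003]
contact_force: [-0.0, -0.3, -2.4]
grip_width: 0.06
gripper_force: 40.1
```

```bash
python3 - <<'E'
from h import *
p=r.grab_frame("wrist"); save(p,"w6.png")
print([(np.round(d["point"]),round(d["conf"],2),atz(p,d["point"],0).round(4)) for d in r.landmark_of(p,"tray")])
rows([0.613,-0.316,0.01],np.radians(8))
E
```

```text
[(array([319., 200.]), 0.82, array([ 0.6126, -0.3146,  0.    ]))]
rows to [ 0.613 -0.316  0.01 ] : [0.005 0.005 0.34 ] [0. 0. 0.] at [ 0.612  -0.3173  0.0951] yaw_y 8.0 t 17.925 j7 0.83
```

View pics/w6.png

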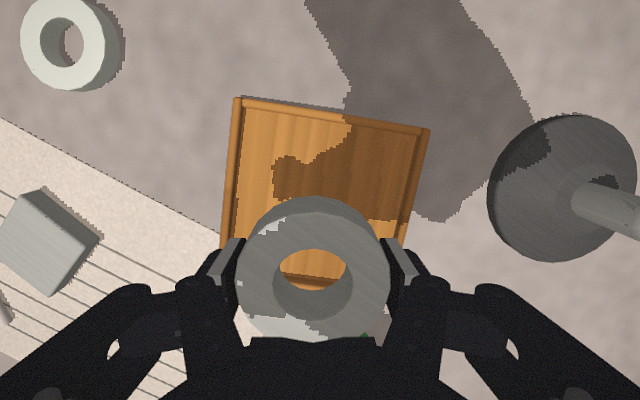

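Request:
apply_moves(
  rows=[
    [0.004,0.004,0.1,0,0,0],
    [0.004,0.004,0.2,0,0,0],
    [0.004,0.004,0.28,0,0,0],
    [0.004,0.004,0.33,0,0,0],
    [0.004,0.004,0.33,0,0,0],
  ],
)

```text
clock: 18.55
tcp_pos: [0.6121, -0.3165, 0.0114]
orientation: [-2.061, -2.37, 0.0]
contact_force: [0.9, 0.6, -2.7]
grip_width: 0.0601
gripper_force: 40.0
```

Request:
apply_moves(
  rows=[
    [0,0,0.008,0,0,0],
    [0,0,0.016,0,0,0],
    [0,0,0.024,0,0,0],
    [0,0,0.024,0,0,0],
  ],
)

```text
clock: 19.05
tcp_pos: [0.6121, -0.3165, 0.0056]
orientation: [-2.061, -2.37, 0.0]
contact_force: [-0.4, -0.6, -2.9]
grip_width: 0.0596
gripper_force: 40.1
```

Request:
apply_moves(
  rows=[
    [0,0,0.005,0,0,0],
    [0,0,0.01,0,0,0],
    [0,0,0.01,0,0,0],
  ],
)

```text
clock: 19.42
tcp_pos: [0.6121, -0.3165, 0.003]
orientation: [-2.062, -2.37, 0.0]
contact_force: [0.3, 0.0, -2.8]
grip_width: 0.0595
gripper_force: 40.1
```

Request:
apply_moves(
  rows=[
    [0,0,0.005,0,0,0],
    [0,0,0.01,0,0,0],
    [0,0,0.01,0,0,0],
  ],
)

```text
clock: 19.8
tcp_pos: [0.6122, -0.3166, 0.0013]
orientation: [-2.062, -2.37, -0.0]
contact_force: [-3.3, 1.7, 2.8]
grip_width: 0.0594
gripper_force: 43.3
```

Request:
apply_moves(
  rows=[
    [0,0,0.005,0,0,0],
    [0,0,0.008,0,0,0],
    [0,0,0.008,0,0,0],
  ],
)

```text
clock: 20.18
tcp_pos: [0.6123, -0.3166, 0.0012]
orientation: [-2.062, -2.37, -0.002]
contact_force: [-5.9, 4.9, 17.4]
grip_width: 0.0597
gripper_force: 51.2
```

Request:
apply_moves(
  rows=[
    [0,0,-0.008,0,0,0],
    [0,0,-0.008,0,0,0],
    [0,0,-0.008,0,0,0],
    [0,0,-0.15,0,0,0],
    [0,0,-0.35,0,0,0],
  ],
  claw=0.84,
)

```text
clock: 20.8
tcp_pos: [0.6111, -0.3159, 0.0853]
orientation: [-2.059, -2.368, 0.002]
contact_force: [0.7, -0.2, 1.0]
grip_width: 0.0719
gripper_force: 0.0
```

Request:
apply_moves(
  rows=[
    [0,0,-0.25,0,0,0],
    [0,-0.25,-0.5,0,0,0],
    [0,-0.5,-0.5,0,0,0],
    [0,-0.5,-0.5,0,0,0],
    [0,-0.5,-0.5,0,0,0],
  ],
  claw=1,
)

```text
clock: 21.42
tcp_pos: [0.4875, -0.3344, 0.2116]
orientation: [2.064, 2.368, 0.001]
contact_force: [1.1, 1.1, -0.0]
grip_width: 0.0855
gripper_force: 0.0
```

```bash
python3 - <<'E'
from h import *
p=r.grab_frame("wrist"); save(p,"w7.png")
for t,z in dict(tray=0,master=.006,sleeve_a=0).items():
    print(t,[(np.round(d["point"]),round(d["conf"],2),atz(p,d["point"],z).round(4)) for d in r.landmark_of(p,t)])
rows([0.43,-0.23,0.1],np.radians(8))
p=r.grab_frame("top")
print([(np.round(d["point"]),round(d["conf"],2),atz(p,d["point"],0).round(4)) for d in r.landmark_of(p,"sleeve_a")])
E
```

```text
tray [(array([426., 169.]), 0.66, array([ 0.6115, -0.3164,  0.    ]))]
master [(array([428., 172.]), 0.78, array([ 0.611 , -0.3182,  0.006 ]))]
sleeve_a [(array([278.,  63.]), 0.64, array([ 0.4376, -0.2302,  0.    ]))]
rows to [ 0.43 -0.23  0.1 ] : [ 0.441 -0.179  0.442] [-0.    -0.     0.001] at [ 0.49   -0.3329  0.2104] yaw_y 8.1 t 21.625 j7 0.87
[(array([298., 262.]), 0.77, array([0.4375, 0.0115, 0.    ])), (array([374., 264.]), 0.65, array([ 0.4361, -0.2202,  0.    ]))]
```

View pics/w7.png

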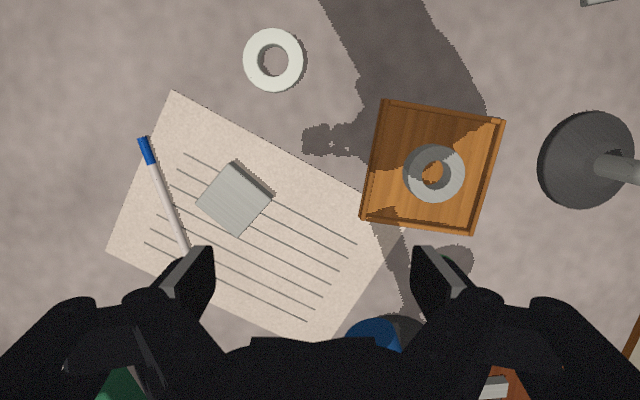

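Request:
apply_moves(
  rows=[
    [0.22,-0.08,0,0,0,0],
    [0.44,-0.16,0,0,0,0],
    [0.44,-0.16,0.2,0,0,0],
    [0.44,-0.16,0.32,0,0,0],
    [0.44,-0.16,0.32,0,0,0],
  ],
)

```text
clock: 22.35
tcp_pos: [0.4325, -0.2296, 0.1295]
orientation: [-2.058, -2.368, 0.004]
contact_force: [-0.5, -0.6, -0.3]
grip_width: 0.0854
gripper_force: 0.0
```

```bash
cat >> h.py <<'E'
def ring(p,t,ztop):
    for d in r.landmark_of(p,t)[:3]: print(t,np.round(d["point"]),round(d["conf"],2),atz(p,d["point"],ztop-.018).round(4))
    for d in r.outline_of(p,t)[:3]:
        # bore: fill hole; top rim circle fit from bore contour
        m=d["pixels"].astype(np.uint8); cs,h=cv2.findContours(m,cv2.RETR_CCOMP,cv2.CHAIN_APPROX_NONE)
        print(t,round(d["conf"],2),"outline centre",atz(p,np.argwhere(m).mean(0)[::-1],ztop-.009).round(4),"rect",np.round(d["rect"]))
        for c,q in zip(cs,h[0]):
            if q[3]>=0 and len(c)>20: print("  bore",cv2.fitEllipse(c)[0],atz(p,cv2.fitEllipse(c)[0],ztop-.004).round(4))
E
python3 - <<'E'
from h import *
p=r.grab_frame("wrist"); ring(p,"sleeve_a",.018)
rows([0.4355,-0.23,0.0],np.radians(8))
E
```

```text
sleeve_a [318. 190.] 0.82 [ 0.4365 -0.231   0.    ]
sleeve_a 0.67 outline centre [ 0.4338 -0.2297  0.009 ] rect [283. 156.  68.  74.]
  bore (315.1315612792969, 189.4697265625) [ 0.4335 -0.2279  0.014 ]
rows to [ 0.436 -0.23   0.   ] : [0.005 0.004 0.529] [ 0.001  0.001 -0.   ] at [ 0.4345 -0.2312  0.1321] yaw_y 8.0 t 22.5 j7 0.75
```

Request:
apply_moves(
  rows=[
    [0.006,0,0.15,0,0,0],
    [0.006,0,0.3,0,0,0],
    [0.006,0,0.42,0,0,0],
    [0.006,0,0.5,0,0,0],
    [0.006,0,0.527,0,0,0],
  ],
)

```text
clock: 23.12
tcp_pos: [0.434, -0.2294, -0.0005]
orientation: [2.062, 2.37, 0.0]
contact_force: [-0.6, -0.2, 0.4]
grip_width: 0.0854
gripper_force: 0.0
```

Request:
apply_moves(
  rows=[
    [0,0,0,0,0,0],
    [0,0,0,0,0,0],
    [0,0,0,0,0,0],
    [0,0,0,0,0,0],
    [0,0,0,0,0,0],
  ],
  claw=0,
  newtons=20,
)

```text
clock: 23.75
tcp_pos: [0.4343, -0.2295, 0.0006]
orientation: [2.06, 2.369, 0.001]
contact_force: [-0.9, 0.3, 6.5]
grip_width: 0.058
gripper_force: 22.3
```

Request:
apply_moves(
  rows=[
    [0,0,-0.04,0,0,0],
    [0,0,-0.12,0,0,0],
    [0,0,-0.3,0,0,0],
    [0,0,-0.5,0,0,0],
    [0,0,-0.65,0,0,0],
  ],
)

```text
clock: 24.38
tcp_pos: [0.4333, -0.2291, 0.1643]
orientation: [2.061, 2.369, 0.001]
contact_force: [1.0, 0.4, -1.2]
grip_width: 0.0577
gripper_force: 22.2
```

```bash
python3 - <<'E'
from h import *
p=r.grab_frame("wrist"); o=r.get_obs(); print(o["grip_width"],o["gripper_force"],o["tcp_pos"]); ring(p,"sleeve_a",.018+o["tcp_pos"][2]-.0006)
save(p,"w8.png")
rows([0.648,0.046,0.165],np.radians(8))
E
```

```text
0.057768530353659794 22.20786917663645 [ 0.43534323 -0.2304899   0.16812391]
sleeve_a 0.73 outline centre [ 0.4325 -0.2278  0.1765] rect [247. 191. 136. 141.]
  bore (312.232666015625, 256.8043518066406) [ 0.432  -0.2241  0.1815]
rows to [0.648 0.046 0.165] : [ 0.972  0.999 -0.001] [ 0.003  0.001 -0.   ] at [ 0.4344 -0.2292  0.164 ] yaw_y 8.0 t 24.525 j7 0.72
```

View pics/w8.png

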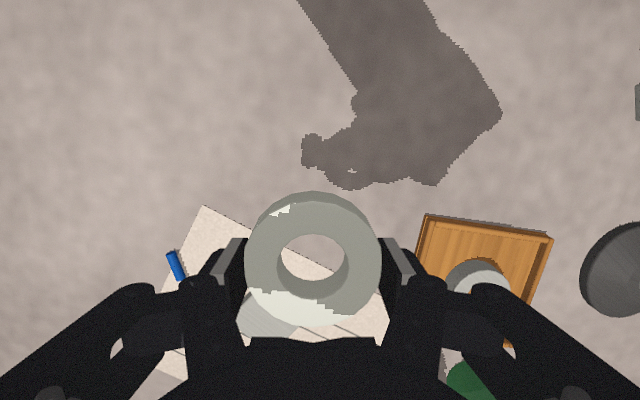

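Request:
apply_moves(
  rows=[
    [0.12,0.12,0,0,0,0],
    [0.3,0.3,0,0,0,0],
    [0.47,0.47,0,0,0,0],
    [0.64,0.64,0,0,0,0],
    [0.64,0.64,0,0,0,0],
  ],
)

```text
clock: 25.15
tcp_pos: [0.5712, -0.0423, 0.1601]
orientation: [-2.05, -2.378, -0.0]
contact_force: [-0.5, 0.1, -0.7]
grip_width: 0.058
gripper_force: 22.2
```

Request:
apply_moves(
  rows=[
    [0.15,0.15,0,0,0,0],
    [0.28,0.28,0,0,0,0],
    [0.332,0.359,0,0,0,0],
    [0.332,0.359,0,0,0,0],
    [0.332,0.359,0,0,0,0],
  ],
)

```text
clock: 25.78
tcp_pos: [0.6455, 0.0442, 0.161]
orientation: [-2.063, -2.368, 0.004]
contact_force: [-0.8, -0.7, -1.0]
grip_width: 0.0577
gripper_force: 22.2
```

```bash
python3 - <<'E'
from h import *
p=r.grab_frame("wrist"); p=r.grab_frame("wrist"); o=r.get_obs(); z=o["tcp_pos"][2]-.0006
save(p,"w9.png",(180,100,460,340),2.6)
M=R.from_rotvec(o["orientation"]).as_matrix()
g=cv2.cvtColor(p["pixels"],cv2.COLOR_RGB2GRAY)
ring(p,"sleeve_a",.018+z)
# predicted if ring centre is at tcp xy: top bore, bottom bore, shaft top
t=o["tcp_pos"]; print(t)
print("topctr",proj(p,[t[0],t[1],z+.018]),"dX",proj(p,np.array([t[0],t[1],z+.018])+.005*M[:,0]),"dY",proj(p,np.array([t[0],t[1],z+.018])+.005*M[:,1]))
print("shaft",proj(p,[.648,.046,.083]),proj(p,[.648,.046,.076]))
rows([0.648,0.046,0.1],np.radians(8))
E
```

```text
sleeve_a [104. 198.] 0.56 [0.5462 0.0564 0.1611]
sleeve_a 0.88 outline centre [0.5479 0.059  0.1701] rect [ 60. 167.  69.  64.]
  bore (96.33545684814453, 198.78262329101562) [0.5518 0.0606 0.1751]
sleeve_a 0.84 outline centre [0.6452 0.0437 0.1701] rect [246. 193. 136. 137.]
  bore (312.1329345703125, 256.96319580078125) [0.6446 0.0474 0.1751]
[0.64583439 0.04423507 0.16165274]
topctr [313.97251176 268.24815494] dX [313.97708585 257.33123639] dY [325.91914583 268.23418017]
shaft [317.02555056 201.81470741] [316.91240571 199.13966592]
rows to [0.648 0.046 0.1  ] : [0.003 0.007 0.248] [-0.     0.    -0.001] at [0.6463 0.0449 0.162 ] yaw_y 7.9 t 25.975 j7 0.22
```

View pics/w9.png

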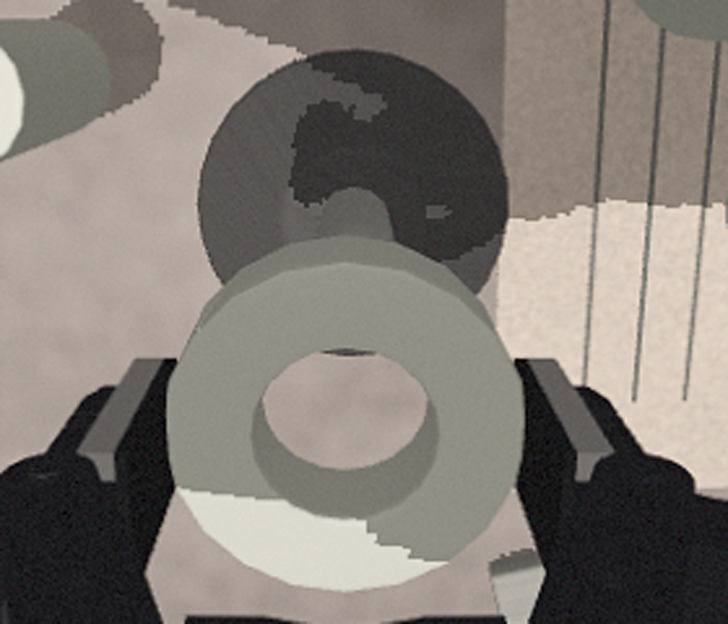

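Request:
apply_moves(
  rows=[
    [-0.002,0.009,0.08,0,0,0],
    [-0.002,0.009,0.18,0,0,0],
    [-0.002,0.009,0.25,0,0,0],
    [-0.002,0.009,0.28,0,0,0],
    [-0.002,0.009,0.28,0,0,0],
  ],
)

```text
clock: 26.6
tcp_pos: [0.6491, 0.0459, 0.0914]
orientation: [-2.061, -2.37, 0.001]
contact_force: [1.2, 0.3, -0.5]
grip_width: 0.0579
gripper_force: 22.2
```

Request:
apply_moves(
  rows=[
    [0,0,0.02,0,0,0],
    [0,0,0.04,0,0,0],
    [0,0,0.06,0,0,0],
    [0,0,0.08,0,0,0],
    [0,0,0.08,0,0,0],
  ],
)

```text
clock: 27.22
tcp_pos: [0.6489, 0.0461, 0.0714]
orientation: [-2.061, -2.37, 0.001]
contact_force: [0.0, 0.4, -0.1]
grip_width: 0.0577
gripper_force: 22.2
```

Request:
apply_moves(
  rows=[
    [0,0,0.03,0,0,0],
    [0,0,0.06,0,0,0],
    [0,0,0.1,0,0,0],
    [0,0,0.14,0,0,0],
    [0,0,0.15,0,0,0],
  ],
)

```text
clock: 27.85
tcp_pos: [0.6486, 0.046, 0.0333]
orientation: [-2.061, -2.37, 0.002]
contact_force: [-0.4, -0.2, -0.0]
grip_width: 0.058
gripper_force: 22.2
```

Request:
apply_moves(
  rows=[
    [0,0,0.004,0,0,0],
    [0,0,0.007,0,0,0],
    [0,0,0.007,0,0,0],
  ],
)

```text
clock: 28.22
tcp_pos: [0.6495, 0.0461, 0.033]
orientation: [2.061, 2.37, 0.001]
contact_force: [-0.2, -0.3, -1.9]
grip_width: 0.0575
gripper_force: 22.2
```

Request:
apply_moves(
  rows=[
    [0,0,0.004,0,0,0],
    [0,0,0.004,0,0,0],
  ],
)

```text
clock: 28.48
tcp_pos: [0.6493, 0.0461, 0.0317]
orientation: [-2.062, -2.37, -0.0]
contact_force: [-0.1, -0.9, -1.2]
grip_width: 0.0579
gripper_force: 22.2
```

Request:
apply_moves(
  rows=[
    [0,0,0.004,0,0,0],
    [0,0,0.004,0,0,0],
    [0,0,0.004,0,0,0],
  ],
)

```text
clock: 28.85
tcp_pos: [0.6493, 0.0461, 0.0307]
orientation: [-2.062, -2.371, 0.0]
contact_force: [0.3, 0.1, -1.1]
grip_width: 0.0579
gripper_force: 22.2
```

Request:
apply_moves(
  rows=[
    [0,0,0.003,0,0,0],
    [0,0,0.003,0,0,0],
    [0,0,0.003,0,0,0],
  ],
)

```text
clock: 29.22
tcp_pos: [0.6493, 0.0461, 0.0307]
orientation: [-2.062, -2.37, -0.001]
contact_force: [-3.0, -0.0, 5.5]
grip_width: 0.0574
gripper_force: 22.9
```

Request:
apply_moves(
  rows=[
    [0,0,-0.003,0,0,0],
    [0,0,-0.003,0,0,0],
    [0,0,-0.003,0,0,0],
    [0,0,-0.15,0,0,0],
    [0,0,-0.4,0,0,0],
  ],
  claw=1,
)

```text
clock: 29.85
tcp_pos: [0.6474, 0.0462, 0.1288]
orientation: [-2.059, -2.368, 0.006]
contact_force: [0.5, 0.0, 0.9]
grip_width: 0.0855
gripper_force: 0.0
```

Request:
apply_moves(
  rows=[
    [0,0,-0.2,0,0,0],
    [-0.05,-0.25,-0.3,0,0,0],
    [-0.07,-0.5,-0.3,0,0,0],
    [-0.07,-0.83,-0.3,0,0,0],
    [-0.07,-0.83,-0.3,0,0,0],
  ],
)

```text
clock: 30.48
tcp_pos: [0.4426, -0.0008, 0.2045]
orientation: [-2.061, -2.368, 0.0]
contact_force: [0.8, 0.2, -0.6]
grip_width: 0.0855
gripper_force: 0.0
```

```bash
python3 - <<'E'
from h import *
p=r.grab_frame("wrist"); p=r.grab_frame("wrist"); ring(p,"sleeve_a",.018)
print([ (np.round(d["rect"]),d["conf"]) for d in r.search_frame(p,"glass_tall")])
rows([0.445,0.0,0.13],np.radians(8))
save(p,"w10.png")
p=r.grab_frame("top"); ring(p,"sleeve_a",.018)
E
```

```text
sleeve_a [533. 162.] 0.88 [0.6767 0.0424 0.    ]
sleeve_a [314. 167.] 0.64 [0.4403 0.0031 0.    ]
sleeve_a 0.94 outline centre [ 0.4413 -0.0009  0.009 ] rect [286. 142.  59.  59.]
  bore (314.3899841308594, 172.3359375) [0.4412 0.0005 0.014 ]
sleeve_a 0.83 outline centre [0.6638 0.0457 0.009 ] rect [503. 129.  63.  65.]
[(array([401.,  86.,  74.,  52.]), 0.6)]
rows to [0.445 0.    0.13 ] : [ 0.    -0.01   0.302] [ 0.001 -0.    -0.   ] at [4.474e-01 3.000e-04 2.054e-01] yaw_y 8.0 t 30.725 j7 0.1
sleeve_a [286. 191.] 0.72 [0.6543 0.0534 0.    ]
sleeve_a 0.72 outline centre [0.6508 0.05   0.009 ] rect [277. 182.  19.  23.]
  bore (286.2491760253906, 190.56552124023438) [0.6529 0.0505 0.014 ]
```

View pics/w10.png

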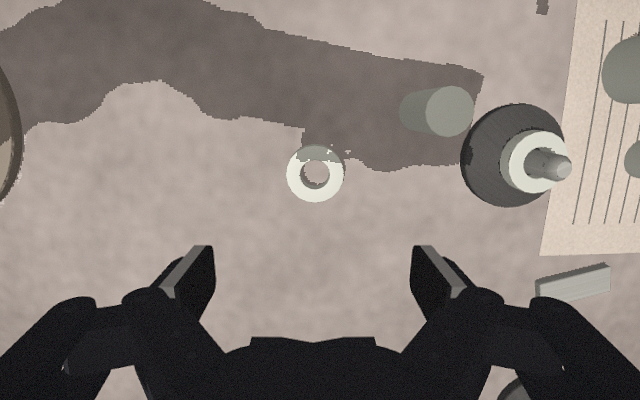

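Request:
apply_moves(
  rows=[
    [0.002,-0.025,0.2,0,0,0],
    [0.002,-0.025,0.4,0,0,0],
    [0.002,-0.025,0.6,0,0,0],
    [0.002,-0.025,0.7,0,0,0],
    [0.002,-0.025,0.7,0,0,0],
  ],
)

```text
clock: 31.5
tcp_pos: [0.4391, -0.0009, 0.0282]
orientation: [-2.061, -2.368, 0.006]
contact_force: [-0.1, -0.3, 0.6]
grip_width: 0.0849
gripper_force: 0.0
```

```bash
python3 - <<'E'
from h import *
p=r.grab_frame("wrist"); p=r.grab_frame("wrist"); ring(p,"sleeve_a",.018)
rows([0.441,0.0,0.0005],np.radians(8))
E
```

```text
sleeve_a 0.7 outline centre [ 0.4416 -0.0016  0.009 ] rect [259. 178. 116. 115.]
  bore (315.82659912109375, 233.8618621826172) [0.441  0.0018 0.014 ]
rows to [0.441 0.    0.   ] : [ 0.001 -0.001  0.122] [ 0.001 -0.    -0.   ] at [ 4.411e-01 -3.000e-04  3.100e-02] yaw_y 8.0 t 31.7 j7 0.38
```

Request:
apply_moves(
  rows=[
    [0,0,0.05,0,0,0],
    [0,0,0.1,0,0,0],
    [0,0,0.122,0,0,0],
    [0,0,0.122,0,0,0],
  ],
)

```text
clock: 32.2
tcp_pos: [0.4395, -0.0006, -0.0011]
orientation: [-2.061, -2.37, 0.002]
contact_force: [-0.1, -0.0, 0.1]
grip_width: 0.0853
gripper_force: 0.0
```

Request:
apply_moves(
  rows=[
    [0,0,0,0,0,0],
    [0,0,0,0,0,0],
    [0,0,0,0,0,0],
    [0,0,0,0,0,0],
    [0,0,0,0,0,0],
  ],
  claw=0,
)

```text
clock: 32.83
tcp_pos: [0.4403, -0.0004, 0.0]
orientation: [2.062, 2.37, 0.001]
contact_force: [-1.0, -0.3, 6.2]
grip_width: 0.06
gripper_force: 20.5
```

Request:
apply_moves(
  rows=[
    [0,0,-0.04,0,0,0],
    [0,0,-0.12,0,0,0],
    [0,0,-0.3,0,0,0],
    [0,0,-0.5,0,0,0],
    [0,0,-0.65,0,0,0],
  ],
)

```text
clock: 33.45
tcp_pos: [0.44, -0.0006, 0.1642]
orientation: [2.062, 2.37, 0.002]
contact_force: [1.0, 0.2, -0.3]
grip_width: 0.0599
gripper_force: 22.4
```

```bash
python3 - <<'E'
from h import *
p=r.grab_frame("wrist");p=r.grab_frame("wrist"); o=r.get_obs(); print(o["grip_width"],o["gripper_force"]); ring(p,"sleeve_a",.018+o["tcp_pos"][2]-.0006)
t=o["tcp_pos"];M=R.from_rotvec(o["orientation"]).as_matrix()
print("topctr",proj(p,[t[0],t[1],t[2]+.0174]))
rows([0.6487,0.0455,0.166],np.radians(8))
E
```

```text
0.05970964730357157 22.407246355433017
sleeve_a [549. 167.] 0.72 [0.5454 0.0536 0.1651]
sleeve_a 0.96 outline centre [0.5378 0.0546 0.1741] rect [523. 134.  69.  70.]
sleeve_a 0.85 outline centre [ 0.4421 -0.003   0.1741] rect [242. 191. 138. 137.]
  bore (312.5927429199219, 258.23651123046875) [0.4417 0.0009 0.1791]
topctr [313.53763525 264.72336437]
rows to [0.649 0.046 0.166] : [ 0.064  0.852 -0.013] [ 0.001 -0.001 -0.   ] at [ 0.4399 -0.      0.1625] yaw_y 8.0 t 33.65 j7 0.17
```

Request:
apply_moves(
  rows=[
    [0.01,0.12,0,0,0,0],
    [0.025,0.35,0,0,0,0],
    [0.04,0.58,0,0,0,0],
    [0.06,0.78,0,0,0,0],
    [0.064,0.853,0,0,0,0],
  ],
)

```text
clock: 34.28
tcp_pos: [0.6502, 0.0461, 0.1591]
orientation: [-2.059, -2.371, 0.004]
contact_force: [-0.7, -0.4, -0.8]
grip_width: 0.0599
gripper_force: 22.4
```

Request:
apply_moves(
  rows=[
    [0,0,0,0,0,0],
    [0,0,0,0,0,0],
    [0,0,0,0,0,0],
  ],
)

```text
clock: 34.65
tcp_pos: [0.6477, 0.0446, 0.1617]
orientation: [-2.062, -2.369, 0.001]
contact_force: [0.2, 0.3, -0.7]
grip_width: 0.0597
gripper_force: 22.4
```

```bash
python3 - <<'E'
from h import *
p=r.grab_frame("wrist"); o=r.get_obs(); ring(p,"sleeve_a",.018+o["tcp_pos"][2]-.0006)
print([(np.round(d["point"],1),round(d["conf"],2)) for t in("spindle","spindle_seat") for d in r.landmark_of(p,t)], proj(p,[.648,.046,0]),proj(p,[.648,.046,.03]))
rows([0.649,0.0457,0.1],np.radians(8))
E
```

```text
sleeve_a [316. 184.] 0.68 [0.6443 0.0767 0.1613]
sleeve_a 0.92 outline centre [0.6433 0.0829 0.1703] rect [281. 152.  68.  52.]
sleeve_a 0.77 outline centre [0.6472 0.0434 0.1703] rect [246. 192. 134. 135.]
  bore (312.34051513671875, 257.9368591308594) [0.6468 0.0474 0.1753]
[(array([313.2, 176.6]), 0.92), (array([311.3, 184.6]), 0.84)] [313.62057752 177.94581966] [313.7020606 185.0824018]
rows to [0.649 0.046 0.1  ] : [0.002 0.002 0.249] [ 0. -0. -0.] at [0.6487 0.0451 0.1622] yaw_y 8.0 t 34.9 j7 0.26
```

Request:
apply_moves(
  rows=[
    [0.002,0.002,0.08,0,0,0],
    [0.002,0.002,0.18,0,0,0],
    [0.002,0.002,0.25,0,0,0],
    [0.002,0.002,0.28,0,0,0],
    [0.002,0.002,0.28,0,0,0],
  ],
)

```text
clock: 35.52
tcp_pos: [0.6492, 0.0454, 0.0914]
orientation: [-2.062, -2.37, 0.001]
contact_force: [0.9, 0.5, -1.1]
grip_width: 0.0599
gripper_force: 22.4
```

Request:
apply_moves(
  rows=[
    [0,0,0.02,0,0,0],
    [0,0,0.04,0,0,0],
    [0,0,0.06,0,0,0],
    [0,0,0.08,0,0,0],
    [0,0,0.08,0,0,0],
  ],
)

```text
clock: 36.15
tcp_pos: [0.649, 0.0456, 0.0714]
orientation: [-2.061, -2.37, 0.001]
contact_force: [0.4, 0.6, -0.3]
grip_width: 0.0598
gripper_force: 22.4
```

Request:
apply_moves(
  rows=[
    [0,0,0.02,0,0,0],
    [0,0,0.04,0,0,0],
    [0,0,0.06,0,0,0],
    [0,0,0.075,0,0,0],
    [0,0,0.075,0,0,0],
  ],
)

```text
clock: 36.78
tcp_pos: [0.6491, 0.0455, 0.0528]
orientation: [-2.061, -2.37, 0.001]
contact_force: [-0.2, -0.2, -0.8]
grip_width: 0.0601
gripper_force: 22.4
```

Request:
apply_moves(
  rows=[
    [0,0,0.005,0,0,0],
    [0,0,0.01,0,0,0],
    [0,0,0.01,0,0,0],
  ],
)

```text
clock: 37.15
tcp_pos: [0.6493, 0.0456, 0.0507]
orientation: [-2.062, -2.37, 0.0]
contact_force: [-0.3, 1.0, -0.9]
grip_width: 0.0601
gripper_force: 22.4
```

Request:
apply_moves(
  rows=[
    [0,0,0.004,0,0,0],
    [0,0,0.006,0,0,0],
    [0,0,0.006,0,0,0],
  ],
)

```text
clock: 37.52
tcp_pos: [0.6493, 0.0456, 0.0492]
orientation: [-2.062, -2.37, 0.0]
contact_force: [0.2, 0.8, -0.9]
grip_width: 0.06
gripper_force: 22.4
```

Request:
apply_moves(
  rows=[
    [0,0,0.004,0,0,0],
    [0,0,0.004,0,0,0],
    [0,0,0.004,0,0,0],
  ],
)

```text
clock: 37.9
tcp_pos: [0.6494, 0.0456, 0.0482]
orientation: [2.062, 2.37, 0.0]
contact_force: [1.0, 1.0, -0.7]
grip_width: 0.0598
gripper_force: 22.4
```

Request:
apply_moves(
  rows=[
    [0,0,0.004,0,0,0],
    [0,0,0.004,0,0,0],
    [0,0,0.004,0,0,0],
  ],
)

```text
clock: 38.28
tcp_pos: [0.6494, 0.0456, 0.0481]
orientation: [-2.062, -2.37, -0.001]
contact_force: [-2.4, 0.7, 6.4]
grip_width: 0.0597
gripper_force: 22.9
```

Request:
apply_moves(
  rows=[
    [0,0,-0.003,0,0,0],
    [0,0,-0.003,0,0,0],
    [0,0,-0.003,0,0,0],
    [0,0,-0.15,0,0,0],
    [0,0,-0.4,0,0,0],
  ],
  claw=1,
)

```text
clock: 38.9
tcp_pos: [0.6476, 0.0457, 0.146]
orientation: [-2.059, -2.368, 0.006]
contact_force: [1.4, 0.1, 0.9]
grip_width: 0.0855
gripper_force: 0.0
```

Request:
apply_moves(
  rows=[
    [0,0,-0.2,0,0,0],
    [0.1,-0.25,-0.4,0,0,0],
    [0.4,-0.5,-0.4,0,0,0],
    [0.6,-0.75,-0.4,0,0,0],
    [0.6,-0.75,-0.4,0,0,0],
  ],
  claw=0,
)

```text
clock: 39.52
tcp_pos: [0.446, 0.1659, 0.2471]
orientation: [-2.062, -2.37, -0.001]
contact_force: [0.7, 2.6, -0.4]
grip_width: 0.0003
gripper_force: 0.0
```

```bash
python3 - <<'E'
from h import *
ims=[]
for c in("scene","top","wrist"):
  p=r.grab_frame(c); print(c); ring(p,"sleeve_a",.018); ims.append(p["pixels"])
  if c=="wrist": print([(np.round(d["point"]),round(d["conf"],2),atz(p,d["point"],.074).round(4)) for d in r.landmark_of(p,"key_top")])
a=ims[0][:,:,::-1]; b=ims[1][:,:,::-1]
cv2.imwrite("pics/s2.png",np.hstack([cv2.resize(a[130:260,320:520],(400,260)),cv2.resize(b[80:300,120:460],(400,260))]))
rows([0.4818,0.2612,0.094],np.radians(8))
E
```

```text
scene
sleeve_a [355. 227.] 0.58 [0.6335 0.0349 0.    ]
sleeve_a [360. 227.] 0.46 [0.6336 0.0468 0.    ]
sleeve_a 0.86 outline centre [0.6242 0.0483 0.009 ] rect [348. 210.  26.  26.]
  bore (361.1686706542969, 218.95574951171875) [0.6175 0.0492 0.014 ]
sleeve_a 0.38 outline centre [0.6586 0.048  0.009 ] rect [348. 232.  26.   6.]
top
sleeve_a [286. 192.] 0.77 [0.6508 0.0533 0.    ]
sleeve_a [337. 157.] 0.52 [ 0.7643 -0.1051  0.    ]
sleeve_a [284. 191.] 0.37 [0.6536 0.0573 0.    ]
sleeve_a 0.63 outline centre [0.8059 0.0709 0.009 ] rect [273. 132.  16.  20.]
sleeve_a 0.55 outline centre [0.656  0.0513 0.009 ] rect [277. 181.  20.  21.]
  bore (286.391357421875, 189.95753479003906) [0.6548 0.0501 0.014 ]
wrist
sleeve_a [468. 291.] 0.59 [0.6818 0.0217 0.    ]
sleeve_a [460. 283.] 0.58 [0.667  0.0327 0.    ]
sleeve_a 0.71 outline centre [0.6493 0.0484 0.009 ] rect [438. 264.  42.  30.]
sleeve_a 0.7 outline centre [0.6789 0.0306 0.009 ] rect [442. 272.  53.  42.]
[(array([363.,  77.]), 0.6, array([0.4815, 0.2631, 0.074 ]))]
rows to [0.482 0.261 0.094] : [0.368 0.185 0.611] [ 0.     0.    -0.002] at [0.4485 0.1639 0.2469] yaw_y 7.8 t 40.025 j7 -0.25
```

View pics/s2.png

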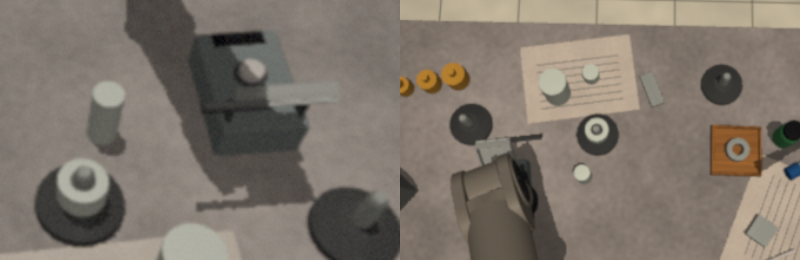

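Request:
apply_moves(
  rows=[
    [0.2,0.1,0,0,0,0],
    [0.368,0.185,0,0,0,0],
    [0.368,0.185,0.2,0,0,0],
    [0.368,0.185,0.4,0,0,0],
    [0.368,0.185,0.6,0,0,0],
  ],
)

```text
clock: 40.65
tcp_pos: [0.4815, 0.262, 0.0952]
orientation: [2.062, 2.369, 0.0]
contact_force: [-0.2, -0.2, 0.0]
grip_width: -0.0002
gripper_force: 0.0
```

Request:
apply_moves(
  rows=[
    [0,0,0,0,0,0],
    [0,0,0,0,0,0],
    [0,0,0,0,0,0],
    [0,0,0,0,0,0],
  ],
)

```text
clock: 41.15
tcp_pos: [0.4816, 0.2631, 0.0986]
orientation: [2.061, 2.37, 0.005]
contact_force: [0.7, 0.7, -0.3]
grip_width: 0.0
gripper_force: 0.0
```

Request:
apply_moves(
  rows=[
    [-0.005,0,0.02,0,0,0],
    [-0.005,0,0.04,0,0,0],
    [-0.005,0,0.06,0,0,0],
    [-0.005,0,0.08,0,0,0],
    [-0.005,0,0.08,0,0,0],
  ],
)

```text
clock: 41.78
tcp_pos: [0.4805, 0.261, 0.0764]
orientation: [-2.062, -2.37, 0.002]
contact_force: [0.3, -0.3, -0.2]
grip_width: 0.0
gripper_force: 0.0
```

Request:
apply_moves(
  rows=[
    [0,0,0,0,0,0],
    [0,0,0,0,0,0],
  ],
)

```text
clock: 42.02
tcp_pos: [0.481, 0.2613, 0.0771]
orientation: [2.062, 2.37, 0.0]
contact_force: [0.4, -0.2, -0.5]
grip_width: 0.0002
gripper_force: 0.0
```

Request:
apply_moves(
  rows=[
    [0,0,0.004,0,0,0],
    [0,0,0.008,0,0,0],
    [0,0,0.012,0,0,0],
    [0,0,0.016,0,0,0],
    [0,0,0.016,0,0,0],
  ],
)

```text
clock: 42.65
tcp_pos: [0.4809, 0.2612, 0.0732]
orientation: [-2.062, -2.37, -0.0]
contact_force: [-1.4, -0.3, 4.6]
grip_width: 0.0001
gripper_force: 2.2
```

Request:
apply_moves(
  rows=[
    [0,0,0.004,0,0,0],
    [0,0,0.004,0,0,0],
    [0,0,0.004,0,0,0],
  ],
)

```text
clock: 43.02
tcp_pos: [0.481, 0.2613, 0.0723]
orientation: [-2.062, -2.37, -0.0]
contact_force: [-1.1, -0.9, 6.1]
grip_width: -0.0
gripper_force: 2.8
```

Same as the first time; one 2 mm step past the click.

Request:
apply_moves(
  rows=[
    [0,0,0.004,0,0,0],
    [0,0,0.008,0,0,0],
    [0,0,0.008,0,0,0],
    [0,0,0.008,0,0,0],
  ],
)

```text
clock: 43.52
tcp_pos: [0.4809, 0.2613, 0.07]
orientation: [-2.062, -2.37, -0.0]
contact_force: [-1.7, -0.3, 3.1]
grip_width: -0.0001
gripper_force: 1.7
```

```bash
python3 - <<'E'
from h import *
for i in range(4):
    r.grab_frame("wrist"); o=r.get_obs(); print(o["tcp_pos"][2].round(5),o["contact_force"][2].round(2))
E
```

```text
0.06998 3.35
0.06999 3.94
0.06998 3.78
0.07 3.8
```

Request:
apply_moves(
  rows=[
    [0,0,-0.02,0,0,0],
    [0,0,-0.1,0,0,0],
    [0,0,-0.3,0,0,0],
    [0,0,-0.5,0,0,0],
    [0,0,-0.72,0,0,0],
  ],
)

```text
clock: 44.35
tcp_pos: [0.4804, 0.2608, 0.2513]
orientation: [2.062, 2.37, -0.002]
contact_force: [0.9, 0.3, -0.2]
grip_width: -0.0002
gripper_force: 0.0
```

Request:
apply_moves(
  rows=[
    [-0.2,0,0,0,0,0],
    [-0.38,0.1,0,0,0,0],
    [-0.38,0.3,0,0,0,0],
    [-0.38,0.456,0,0,0,0],
    [-0.38,0.456,0,0,0,0],
  ],
  claw=1,
)

```text
clock: 44.98
tcp_pos: [0.6088, 0.1827, 0.2493]
orientation: [2.062, 2.368, -0.001]
contact_force: [-1.0, -0.2, -0.9]
grip_width: 0.0854
gripper_force: 0.0
```

```bash
python3 - <<'E'
from h import *
p=r.grab_frame("wrist");p=r.grab_frame("wrist")
print([(np.round(d["point"]),round(d["conf"],2),atz(p,d["point"],.159).round(4)) for d in r.landmark_of(p,"guard_grip")])
rows([0.607,0.183,0.140],np.radians(8))
E
```

```text
[(array([312., 188.]), 0.95, array([0.6055, 0.191 , 0.159 ]))]
rows to [0.607 0.183 0.14 ] : [0.001 0.004 0.438] [-0.001  0.    -0.   ] at [0.6061 0.1826 0.2496] yaw_y 8.0 t 45.125 j7 -0.02
```

Request:
apply_moves(
  rows=[
    [0.001,0.003,0.15,0,0,0],
    [0.001,0.003,0.3,0,0,0],
    [0.001,0.003,0.4,0,0,0],
    [0.001,0.003,0.438,0,0,0],
    [0.001,0.003,0.438,0,0,0],
  ],
)

```text
clock: 45.75
tcp_pos: [0.6072, 0.1834, 0.1407]
orientation: [-2.061, -2.37, 0.0]
contact_force: [-0.1, 0.4, 0.2]
grip_width: 0.0852
gripper_force: 0.0
```

Request:
apply_moves(
  rows=[
    [0,0,0,0,0,0],
    [0,0,0,0,0,0],
    [0,0,0,0,0,0],
    [0,0,0,0,0,0],
    [0,0,0,0,0,0],
  ],
  claw=0,
  newtons=25,
)

```text
clock: 46.38
tcp_pos: [0.608, 0.1834, 0.1407]
orientation: [2.062, 2.37, 0.001]
contact_force: [1.9, 0.5, 1.7]
grip_width: 0.011
gripper_force: 24.4
```

Request:
apply_moves(
  rows=[
    [0,0,0,0,0,0],
    [0,0,0,0,0,0],
  ],
)

```text
clock: 46.62
tcp_pos: [0.608, 0.1834, 0.1407]
orientation: [2.062, 2.37, 0.001]
contact_force: [1.1, 0.8, 1.1]
grip_width: 0.0106
gripper_force: 24.4
```

Request:
apply_moves(
  rows=[
    [0,-0.065,-0.038,0,0,0],
    [0,-0.136,-0.062,0,0,0],
    [0,-0.21,-0.072,0,0,0],
    [0,-0.285,-0.066,0,0,0],
    [0,-0.358,-0.046,0,0,0],
  ],
)

```text
clock: 47.25
tcp_pos: [0.519, 0.172, 0.1527]
orientation: [2.061, 2.371, 0.005]
contact_force: [1.0, 4.2, -2.3]
grip_width: 0.0108
gripper_force: 24.9
```

Request:
apply_moves(
  rows=[
    [0,-0.067,0.034,0,0,0],
    [0,-0.126,0.081,0,0,0],
    [0,-0.174,0.138,0,0,0],
    [0,-0.21,0.204,0,0,0],
    [0,-0.228,0.257,0,0,0],
  ],
)

```text
clock: 47.88
tcp_pos: [0.4623, 0.1643, 0.0876]
orientation: [-2.06, -2.371, -0.003]
contact_force: [2.1, 5.6, -0.7]
grip_width: 0.011
gripper_force: 24.5
```

Request:
apply_moves(
  rows=[
    [0,-0.005,0.025,0,0,0],
    [0,-0.009,0.048,0,0,0],
    [0,-0.012,0.07,0,0,0],
    [0,-0.012,0.082,0,0,0],
    [0,-0.012,0.082,0,0,0],
  ],
)

```text
clock: 48.5
tcp_pos: [0.4601, 0.164, 0.0679]
orientation: [-2.06, -2.37, -0.003]
contact_force: [-0.7, 4.2, 8.3]
grip_width: 0.0108
gripper_force: 25.0
```

Request:
apply_moves(
  rows=[
    [0,0,0.004,0,0,0],
    [0,0,0.008,0,0,0],
    [0,0,0.008,0,0,0],
  ],
)

```text
clock: 48.88
tcp_pos: [0.4602, 0.164, 0.0673]
orientation: [-2.06, -2.369, -0.004]
contact_force: [-7.6, 2.9, 29.4]
grip_width: 0.011
gripper_force: 26.9
```

Request:
apply_moves(
  rows=[
    [0,0,-0.008,0,0,0],
    [0,0,-0.008,0,0,0],
  ],
)

```text
clock: 49.12
tcp_pos: [0.4601, 0.164, 0.0678]
orientation: [-2.06, -2.371, -0.003]
contact_force: [0.4, 5.2, 5.5]
grip_width: 0.0109
gripper_force: 25.0
```

Request:
apply_moves(
  rows=[
    [0,0,0,0,0,0],
    [0,0,0,0,0,0],
    [0,0,0,0,0,0],
    [0,0,0,0,0,0],
    [0,0,0,0,0,0],
  ],
  claw=1,
)

```text
clock: 49.75
tcp_pos: [0.4595, 0.1624, 0.0671]
orientation: [-2.062, -2.37, 0.0]
contact_force: [0.1, -0.2, 0.1]
grip_width: 0.0853
gripper_force: 0.0
```

Request:
apply_moves(
  rows=[
    [0,0,-0.1,0,0,0],
    [0,0,-0.3,0,0,0],
    [0,0,-0.5,0,0,0],
    [0,0,-0.7,0,0,0],
    [0,0,-0.7,0,0,0],
  ],
)

```text
clock: 50.38
tcp_pos: [0.4618, 0.1634, 0.2457]
orientation: [2.061, 2.369, 0.012]
contact_force: [-0.6, 0.2, -0.5]
grip_width: 0.0851
gripper_force: 0.0
```

```bash
python3 - <<'E'
from h import *
p=r.grab_frame("wrist");p=r.grab_frame("wrist")
for t,z in dict(guard_grip=.083,guard_hinge=.083,key_top=.074).items(): print(t,[(np.round(d["point"]),round(d["conf"],2),atz(p,d["point"],z).round(4)) for d in r.landmark_of(p,t)])
p=r.grab_frame("scene")
for t,z in dict(guard_grip=.083,guard_hinge=.083,master=.006,sleeve_a=.03,glass_tall=0,glass_short=0,glass_big=0,flask=0,block_flat=0,block_long=0).items(): print(t,[(np.round(d["point"]),round(d["conf"],2),atz(p,d["point"],z).round(4)) for d in r.landmark_of(p,t)[:2]])
print(r.get_obs()["tcp_pos"])
E
```

```text
guard_grip [(array([312., 168.]), 0.94, array([0.4587, 0.1748, 0.083 ])), (array([417.,  78.]), 0.41, array([0.5392, 0.2674, 0.083 ]))]
guard_hinge [(array([421.,  77.]), 0.81, array([0.5423, 0.2683, 0.083 ]))]
key_top []
guard_grip [(array([410., 151.]), 0.82, array([0.4506, 0.1718, 0.083 ]))]
guard_hinge [(array([299., 276.]), 0.73, array([ 0.801 , -0.0882,  0.083 ])), (array([455., 182.]), 0.56, array([0.5454, 0.2705, 0.083 ]))]
master [(array([218., 215.]), 0.71, array([ 0.6161, -0.3091,  0.006 ])), (array([368., 196.]), 0.58, array([0.5444, 0.0681, 0.006 ]))]
sleeve_a [(array([362., 226.]), 0.79, array([0.6459, 0.0486, 0.03  ]))]
glass_tall [(array([370., 197.]), 0.61, array([0.5417, 0.0737, 0.    ]))]
glass_short [(array([371., 294.]), 0.76, array([0.8013, 0.0702, 0.    ]))]
glass_big [(array([405., 279.]), 0.84, array([0.7637, 0.149 , 0.    ])), (array([160., 225.]), 0.17, array([ 0.6475, -0.4491,  0.    ]))]
flask [(array([165., 226.]), 0.85, array([ 0.65  , -0.4346,  0.    ]))]
block_flat [(array([210., 153.]), 0.66, array([ 0.4109, -0.3717,  0.    ])), (array([158., 228.]), 0.46, array([ 0.6546, -0.4506,  0.    ]))]
block_long [(array([298., 280.]), 0.65, array([ 0.7762, -0.0951,  0.    ]))]
[0.45963067 0.16252293 0.24219484]
```

Hood closed, everything in place. Handing in.

```bash
python3 -c "
from bench import r
print(r.hand_in())"
```

```text
the job is handed in; nothing more can be done
None
```

The job is handed in at about 50 s of the 210 s, with no verdict returned: the key was clicked about 4 mm deep with the setting ring on and again with both glass rings stacked on the spindle (the only two I found). The setting ring is in the tray, the hood is closed, and the bystanders are within about 1 cm of where they started.

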